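Cap the safelight and raise its telescoping mast to the second stop

TASK

Set the loose round lamp cover onto the open rim of the safelight so that it sits seated and level, without dropping it, and let go of it. Then squeeze the release button on the mast's black grip, pull the telescoping mast up through its first stop to the second stop, fully extended, and finish while still holding it there with the button squeezed in and the cover still seated. Leave the other things on the counter where they are.

Things in the scene. Friction and masses are not known exactly. Their poses are not given: they have to be found in the camera images.
- cover_knob (a point): The loose lamp cover: dark red disc 100 mm across, 6 mm thick; below it a locating ring 72 mm across, 6 mm high, on which it stands; on top an upright round black knob 22 mm across, 30 mm high. About 90 g. This point: on the knob's axis, 20 mm above the disc's top, 10 mm below the knob's top, 32 mm above the ring's underside. z up.
- cover_seat (a point): Centre of the seating face of the cover (underside of the red disc, 26 mm below cover_knob); when seated it coincides with lamp_rim. z up.
- cover: The same loose cover; origin at the centre of the underside of its locating ring, 6 mm below cover_seat.
- lamp_rim (a point): Centre of the safelight's open mouth, at rim height, about 115 mm above the counter with the mast down. An aluminium cup, outside 90 mm, inside 82 mm across, 60 mm deep, open upward, on a cross-arm of the mast's inner tube, 140 mm along grip_centre's +y from the mast's axis; rises with it. The cover's ring drops into the mouth with 5 mm play all round, its disc lies on the rim.
- grip_centre (a point): Centre of the black upright grip on the mast's axis: 26 mm (x) by 24 mm (y), 70 mm tall, half above this point; 137 mm above the counter with the mast down. The cross-arm leaves along +y, its top 27 mm below this point. z up, the way the mast extends. The button is on the +x face: fingers closing along x squeeze grip and button together, 33 mm wide, 28 mm with the button in.
- button_face (a point): Centre of the outer face of the release button, a steel pad 16 mm wide and 30 mm tall on the grip's +x face, 20 mm from the mast's axis, level with grip_centre. It moves towards the grip's -x when pressed and springs back (1.8 N to start, about 5 N fully in).
- button (a joint): Travel of the release button: 0 out, 0.005 m fully in. The mast is latched down until it is more than about 0.0035 m in. It springs out when let go.
- inner (a joint): Extension of the mast's inner tube (with grip and safelight): 0 down, 0.050 m at its stop, which is the first stop. It comes out first (about 4 to 6 N with the cover on) and sinks back by its weight when let go.
- middle (a joint): Extension of the mast's middle tube: 0 down, 0.045 m at its stop, which is the second stop. It is drawn out after the inner tube has reached its stop (7 to 10 N in all) and sinks back when let go. At the second stop the grip has risen 95 mm in all and is stopped hard.
- mast_foot (a point): Centre of the underside of the mast's round steel foot, 120 mm across and 12 mm high, screwed to the counter and immovable; above it a sleeve 44 mm across up to 95 mm. Same axes as grip_centre.
- mast_head: The head on the inner tube: grip, button, cross-arm and safelight cup in one piece; origin on the mast's axis, 137 mm below grip_centre.
- lens_cap: chrome lens mount cap, plain disc 62 mm across, 13 mm high; a bystander; origin at its underside.
- winding_key: black enamel winding key, 52 x 34 mm, 12 mm high, lying flat; a bystander; origin at its underside.
- slide_frame: clear acrylic slide frame, 70 x 70 mm, 5 mm thick; a bystander; origin at its underside.
- film_can: black film can, 34 mm across, 52 mm high; a bystander; origin at its underside.
- loupe: black magnifier loupe, waisted, 48 mm across, 45 mm high; a bystander; origin at its underside.
- film_reel: white film reel, 80 mm across, 38 mm high; a bystander; origin at its underside.

How it is judged:
By the outcome, as a careful person would: the job done as asked, in the order asked, and still so for the second after the job is handed in, while the arm keeps its last pose, push and grip.
It also fails if it takes over 53 s, if anything falls off the work surface, if the arm or the gripper's body presses on something with over 40 N, if the wrist force passes 120 N, or if a joint passes its speed limit or range.

ROBOT

A 7-joint arm with a two-finger parallel gripper is mounted at the origin on the work surface. World frame = base frame: x ahead of the robot, y to its left, z up, the work surface at z = 0. Lengths are in m, angles in rad, forces in N, time in s.
With the tool pointing down it reaches from about 0.4 to 0.85 m from the base axis. Payload 4.5 kg.
Tool frame: the origin (TCP) lies at the very end of the fingers, on their centre line; the grasp point (between the pads) lies 19 mm behind it (r.grip_point_offset is the distance from the TCP to the grasp point, in m); y points along the fingers, x is the direction in which the jaws open and shut, and the axes are right-handed (so a half turn about y gives the same grasp; the last joint's range is limited). The gripper opens to 88 mm and grips with 3 to 60 N. Pads are 18 mm wide; open, the fingers measure 123 mm over their backs; the gripper's body (75 mm by 187 mm) begins 45 mm behind the grasp point.
Start: joints at [-1.148, 0.689, -0.195, 1.565, 0.157, 0.902, -0.215], TCP at [0.237, 0.578, 0.239] pointing down, gripper open.
Joint ranges: [-3.01, 3.01], [-0.46, 2.08], [-1.47, 1.51], [0.13, 2.56], [-1, 4.14], [0.04, 2.09], [-2.66, 2.66]. Speed limits (rad/s): [2.57, 2.57, 3.14, 3.14, 3.14, 3.14, 3.14].

INTERFACE

Orientations are given as a unit quaternion [x, y, z, w].
In Python, from plant import get_state, snapshot, camera_params, job, r gives the robot as it stands.
- The arm moves only by the tool carry_out, never from a script. Its arguments are lists of equal length, an entry for each row: "offset": the shift along the world's x, y, z in m, a list of three; "twist": the turn about the world's z in degrees. In form: {"offset": [[tx, ty, tz], ...], "twist": [twist, ...]}. A call has 1 to 8 rows; each row shifts and turns the commanded pose from where the row before left it; what a row does not reach is not made up. A row lasts 1/8 s, in which the tool goes at most 62.5 mm and 10.7 degrees, less where a joint would pass 70% of its speed; a pose out of reach is approached as far as the arm can. A call with a gripper value outside its range is refused whole. "grip" is the finger opening in m, from 0 to 0.0881, set as the call begins (left out, the last holds). The fingers move at their own pace and stop on an object; "newtons" is the grip in N (left out, the last holds). Time passes only in rows, so rows that do not move let the fingers close. It gives the time, the measured TCP pose, the force and the opening at its end, in the units of the state.
- get_state(): the state, without advancing time (a new reading comes with each control period).
- snapshot(name): name is "scene" or "top" or "wrist"; returns the picture (480x640x3 uint8, red, green, blue); there is no depth.
- camera_params(name): a dict with "camera_matrix" (3x3 intrinsics, pixels), "eye" and "orientation" of the camera in the world. Camera axes: x right, y up, looking along -z (the intrinsics and any distortion apply to the point x, -y, -z); pixel columns grow to the right and rows downward; lengths in m; the calibration is good to about 2 mm. A picture is of the moment at which its call begins: read the wrist's pose just before it. camera_params takes no time and is no camera call; for the wrist camera it gives the pose at the moment of the call.
- job.finish_job(): hands the job in, once; it reports no verdict.
The state is a dict: "clock": time; "q": joint angles; "qd": joint speeds; "joint_torque": joint torques, N m; "tool_pos": TCP position; "eef_rot": TCP orientation; "contact_force": force on the tool from outside, world axes, zero at the start; "moment": the same for the moment, N m; "opening": opening from 0.0 (shut) to 1.0 (fully open).
Only numpy, scipy, OpenCV 4.12 (cv2) and the standard library are available. Lean on these libraries where they do the work, as an engineer would, in place of code of your own. Each camera call takes 0.05 s, during which the arm holds its last target. There are 200 camera calls.

## Working session

There is one attempt and no reset: what is moved stays moved. The work goes in short steps, Python scripts to look and compute and a tool call to move; the robot and the scene stay as the last step left them, time stands still between calls to the robot, and variables do not carry over. Pictures are saved under pics/ and viewed, about 8 in all and at most 12, crops included, and the job is handed in when it is done.

Besides the shell and the picture viewer there is one more tool, called after ">>>" as name(argument=value, ...), one argument or row to a line, values as JSON. carry_out: Moves the arm, as the interface text tells. Its arguments: {"type":"object","properties":{"offset":{"type":"array"},"twist":{"type":"array"},"grip":{"type":"number"},"newtons":{"type":"number"}},"required":["offset","twist"]}

```bash
ls; mkdir -p pics
python3 - <<'E'
from plant import *
import cv2
for n in ("scene","top"):
    cv2.imwrite(f"pics/{n}0.png",snapshot(n)[:,:,::-1]); p=camera_params(n); print(n,p)
print(camera_params("wrist"))
print(get_state())
E
```

```text
pics
scene {'camera_matrix': array([[559.74009522,   0.        , 321.70807065],
       [  0.        , 559.74009522, 246.11380763],
       [  0.        ,   0.        ,   1.        ]]), 'eye': array([ 1.00914317, -0.62302622,  0.88967395]), 'orientation': array([0.3822594 , 0.11122324, 0.27458588, 0.87527695])}
top {'camera_matrix': array([[562.76451582,   0.        , 318.88454651],
       [  0.        , 562.76451582, 229.63610481],
       [  0.        ,   0.        ,   1.        ]]), 'eye': array([0.43383227, 0.08687807, 1.26002662]), 'orientation': array([-0.04672481,  0.04430521,  0.71216771, -0.69905006])}
{'camera_matrix': array([[423.43987985,   0.        , 326.09385497],
       [  0.        , 423.43987985, 242.18853281],
       [  0.        ,   0.        ,   1.        ]]), 'eye': array([0.15702451, 0.6105027 , 0.38496349]), 'orientation': array([-0.13515586, -0.08980098,  0.54981888,  0.81937041])}
{'clock': 0.1, 'q': array([-1.14817097,  0.68992136, -0.19451946,  1.56615449,  0.15730536,
        0.90251173, -0.21508807]), 'qd': array([ 4.79071968e-05, -1.36090513e-03, -2.50865366e-03, -2.65856918e-03,
        1.03415436e-04,  3.32219420e-04, -8.95279240e-05]), 'joint_torque': array([-2.59540393e-03, -5.28499603e+01, -1.27176035e+00, -1.53838670e+01,
       -5.27223840e-02,  1.92528561e-03,  3.85692988e-05]), 'tool_pos': array([0.23677832, 0.57784031, 0.23799976]), 'eef_rot': array([ 0.58750938,  0.39356251, -0.39445554, -0.58681012]), 'contact_force': array([0.12030277, 0.37676758, 1.07878092]), 'moment': array([-0.03046538, -0.02909717,  0.05628137]), 'opening': 0.9972401338060116}
```

View pics/top0.png

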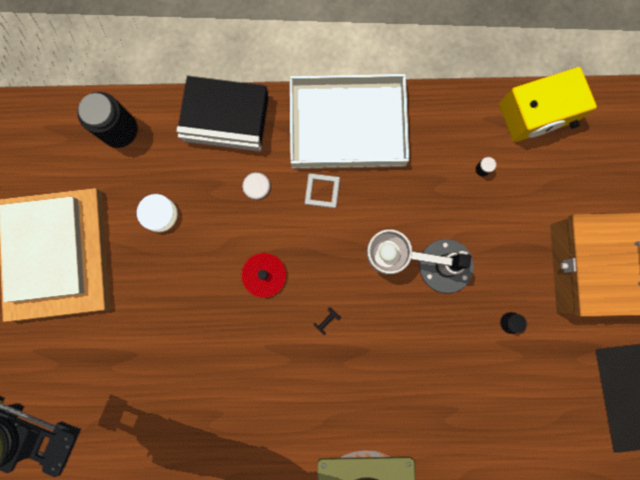

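View pics/scene0.png

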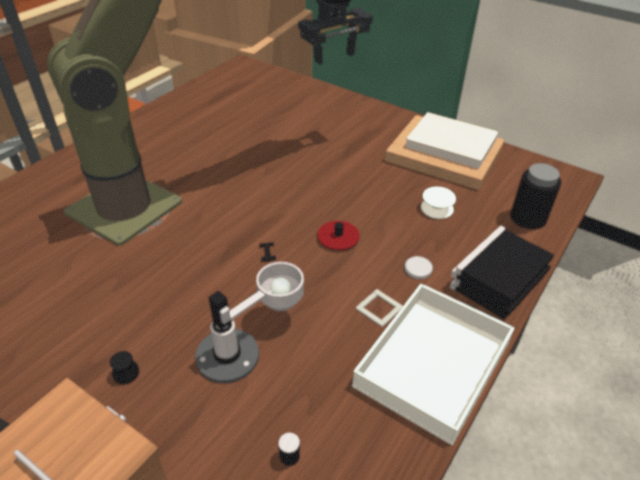

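The top view shows the red cover at about (264,275), the cup at (390,252) and the grip top at (461,262). The scene view shows them at (338,235), (280,285) and (218,305), with the pale button facing away from the robot. Next I'll measure them across both views.

```bash
cat > h.py <<'E'
import numpy as np, cv2
from scipy.spatial.transform import Rotation as R
from plant import *
def ray(p,uv):
    K=p["camera_matrix"]; d=np.array([(uv[0]-K[0,2])/K[0,0],-(uv[1]-K[1,2])/K[1,1],-1.])
    d=R.from_quat(p["orientation"]).apply(d); return np.array(p["eye"]),d/np.linalg.norm(d)
def plane(p,uv,z):
    e,d=ray(p,uv); return e+d*(z-e[2])/d[2]
def tri(views):
    A=np.zeros((3,3)); b=np.zeros(3); L=[]
    for p,uv in views:
        e,d=ray(p,uv); M=np.eye(3)-np.outer(d,d); A+=M; b+=M@e; L.append((e,M))
    x=np.linalg.solve(A,b); return x,[round(float(np.linalg.norm(M@(x-e))),4) for e,M in L]
def proj(p,X):
    c=R.from_quat(p["orientation"]).inv().apply(np.array(X)-p["eye"]); K=p["camera_matrix"]
    return np.array([K[0,2]+K[0,0]*c[0]/-c[2],K[1,2]-K[1,1]*c[1]/-c[2]])
def redmask(im):
    h=cv2.cvtColor(im,cv2.COLOR_RGB2HSV); return (((h[...,0]<5)|(h[...,0]>174))&(h[...,1]>200)&(h[...,2]>70)).astype(np.uint8)*255
def big(m,roi=None):
    if roi: 
        z=np.zeros_like(m); a,b,c,d=roi; z[b:d,a:c]=m[b:d,a:c]; m=z
    cs,_=cv2.findContours(m,cv2.RETR_EXTERNAL,cv2.CHAIN_APPROX_NONE); return max(cs,key=cv2.contourArea)
E
python3 - <<'E'
from h import *
P={n:camera_params(n) for n in("scene","top")}; I={n:cv2.cvtColor(cv2.imread(f"pics/{n}0.png"),cv2.COLOR_BGR2RGB) for n in P}
e={}
for n in P:
    c=big(redmask(I[n])); e[n]=cv2.fitEllipse(cv2.convexHull(c)); print(n,e[n],cv2.contourArea(c))
print("cover",tri([(P[n],e[n][0]) for n in P]))
a=cv2.resize(I["top"][215:305,350:490],None,fx=4,fy=4,interpolation=cv2.INTER_CUBIC)
b=cv2.resize(I["scene"][250:390,180:320],None,fx=4,fy=4,interpolation=cv2.INTER_CUBIC)
o=np.zeros((560,780,3),np.uint8)
a=cv2.resize(I["top"][225:300,440:490],None,fx=4,fy=4,interpolation=cv2.INTER_CUBIC)
o[:560,:560]=b; o[:300,570:770]=a
cv2.imwrite("pics/c1.png",o[:,:,::-1])
E
```

```text
Traceback (most recent call last):
  File "h.py", line 22, in big
    cs,_=cv2.findContours(m,cv2.RETR_EXTERNAL,cv2.CHAIN_APPROX_NONE); return max(cs,key=cv2.contourArea)
                                                                             ~~~^^^^^^^^^^^^^^^^^^^^^^^^
ValueError: max() iterable argument is empty
```

```bash
python3 - <<'E'
import cv2
for n,(u,v) in {"scene":(350,240),"top":(250,270)}.items():
    im=cv2.imread(f"pics/{n}0.png"); h=cv2.cvtColor(im,cv2.COLOR_BGR2HSV); print(im[v,u],h[v,u],h[v+40,u],h[v-40,u+20])
E
sed -i 's/redmask(im):/redmask(im):  # saturated red/; s/(h\[...,0\]<5)|(h\[...,0\]>174))&(h\[...,1\]>200)&(h\[...,2\]>70)/(h[...,0]<4)|(h[...,0]>172))\&(h[...,1]>200)\&(h[...,2]>50)/' h.py
cat > m1.py <<'E'
from h import *
P={n:camera_params(n) for n in("scene","top")}; I={n:cv2.cvtColor(cv2.imread(f"pics/{n}0.png"),cv2.COLOR_BGR2RGB) for n in P}
o=np.zeros((560,780,3),np.uint8)
o[:560,:560]=cv2.resize(I["scene"][250:390,180:320],None,fx=4,fy=4,interpolation=cv2.INTER_CUBIC)
o[:300,570:770]=cv2.resize(I["top"][225:300,440:490],None,fx=4,fy=4,interpolation=cv2.INTER_CUBIC)
cv2.imwrite("pics/c1.png",o[:,:,::-1])
e={}
for n in P:
    c=big(redmask(I[n])); e[n]=cv2.fitEllipse(cv2.convexHull(c)); print(n,e[n],cv2.contourArea(c))
print("cover",tri([(P[n],e[n][0]) for n in P]))
E
python3 m1.py
```

```text
[ 38  35 150] [179 195 150] [ 10 136 137] [ 10 131 132]
[ 19   8 180] [178 244 180] [ 12 185 128] [ 12 193 144]Traceback (most recent call last):
  File "m1.py", line 9, in <module>
    c=big(redmask(I[n])); e[n]=cv2.fitEllipse(cv2.convexHull(c)); print(n,e[n],cv2.contourArea(c))
  File "h.py", line 22, in big
    cs,_=cv2.findContours(m,cv2.RETR_EXTERNAL,cv2.CHAIN_APPROX_NONE); return max(cs,key=cv2.contourArea)
                                                                             ~~~^^^^^^^^^^^^^^^^^^^^^^^^
ValueError: max() iterable argument is empty
```

View pics/c1.png

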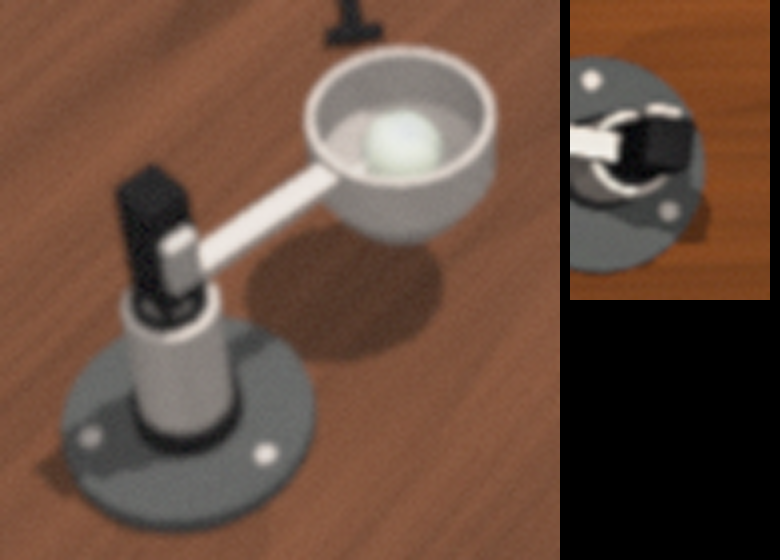

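The crop shows the grip's top face centred at scene (218,296) and top (465,261). The button is at scene (225,315), and the cup's outer rim ellipse is centred near scene (280,279).

```bash
sed -i 's/(h\[...,1\]>200)/(h[...,1]>150)/; s/h\[...,0\]<4/h[...,0]<5/' h.py
cat >> m1.py <<'E'
hs=cv2.cvtColor(I["top"],cv2.COLOR_RGB2HSV); m=((hs[...,1]<75)&(hs[...,2]>60)).astype(np.uint8)*255
m=cv2.morphologyEx(m,cv2.MORPH_CLOSE,np.ones((5,5))); c=big(m,(360,225,414,280))
z=np.zeros_like(m); cv2.drawContours(z,[c],-1,255,-1); z=cv2.morphologyEx(z,cv2.MORPH_OPEN,cv2.getStructuringElement(2,(25,25)))
et=cv2.fitEllipse(big(z)); print("cup top",et)
rim,err=tri([(P["top"],et[0]),(P["scene"],(280,279))]); print("rim",rim,err)
g,err=tri([(P["top"],(465,260.7)),(P["scene"],(218,296.3))]); print("griptop",g,err)
b=plane(P["scene"],(225,315),.137); print("button",b,"foot",)
d=(rim-g)[:2]; print("dist",np.linalg.norm(d),"yaw of +y",np.degrees(np.arctan2(d[1],d[0])))
print(R.from_quat(get_state()["eef_rot"]).as_matrix().round(3))
E
python3 m1.py
```

```text
scene ((337.99993896484375, 234.97882080078125), (29.8464412689209, 42.260257720947266), 92.85803985595703) 946.5
top ((263.40960693359375, 274.81988525390625), (44.5025520324707, 44.88254928588867), 16.562808990478516) 1519.5
cover (array([0.49714609, 0.21461773, 0.0093001 ]), [0.0, 0.0])
cup top ((389.2290344238281, 251.4131622314453), (43.830631256103516, 45.03095245361328), 102.53517150878906)
rim [ 0.53530827 -0.05324637  0.11233152] [0.0005, 0.0005]
griptop [ 0.50984132 -0.19101889  0.17244747] [0.0013, 0.0013]
button [ 0.5254394  -0.19423685  0.137     ] foot
dist 0.14010649898539237 yaw of +y 79.52721327634889
[[ 0.379 -0.    -0.925]
 [ 0.925 -0.002  0.379]
 [-0.002 -1.    -0.   ]]
```

Checks: the rim-to-grip distance is 140.1 mm (140 expected), the rim height 0.112 m (0.115) and the grip top 0.172 m (0.172). Now I'll move above the cover with the jaw axis turned to the grip's x (-10.5°).

>>> carry_out(
  offset=[
    [0.03,-0.042,0],
    [0.03,-0.042,0],
    [0.03,-0.042,0],
    [0.03,-0.042,0],
    [0.03,-0.042,0],
    [0.03,-0.042,0],
    [0.03,-0.042,0],
    [0.03,-0.042,0],
  ],
  twist=[-9.8,-9.8,-9.8,-9.8,-9.8,-9.8,-9.8,-9.8],
  grip=0.06,
)

```text
clock: 1.1
tool_pos: [0.4775, 0.241, 0.2386]
eef_rot: [0.704, -0.068, 0.068, -0.704]
contact_force: [1.1, 0.3, -0.1]
opening: 0.679
```

>>> carry_out(
  offset=[
    [0.02,-0.02,0],
    [0,-0.008,0],
    [0,0,0],
  ],
  twist=[0,0,0],
)

```text
clock: 1.48
tool_pos: [0.4957, 0.2147, 0.2384]
eef_rot: [0.704, -0.066, 0.065, -0.704]
contact_force: [-0.3, -0.3, 0.3]
opening: 0.676
```

```bash
cat > w.py <<'E'
from h import *
import sys
s=get_state(); p=camera_params("wrist"); im=snapshot("wrist"); cv2.imwrite(f"pics/{sys.argv[1]}.png",im[:,:,::-1]); np.save(f"pics/{sys.argv[1]}.npy",p,allow_pickle=True)
X=R.from_quat(s["eef_rot"]).as_matrix()
print(s["clock"],s["tool_pos"],"xang",np.degrees(np.arctan2(X[1,0],X[0,0])),X[:,1].round(3),s["opening"]*.0881,s["contact_force"])
try:
    e=cv2.fitEllipse(cv2.convexHull(big(redmask(im)))); print("red",e,plane(p,e[0],.010))
except Exception as x: print(x)
E
python3 w.py w1
```

```text
1.475 [0.49567237 0.21469218 0.23844369] xang -10.642752863530673 [-0.002  0.    -1.   ] 0.05954268375283783 [-0.3458578  -0.32567778  0.26366038]
red ((327.224853515625, 194.34959411621094), (109.10845184326172, 110.41857147216797), 83.8618392944336) [0.49417727 0.21754619 0.01      ]
```

View pics/w1.png

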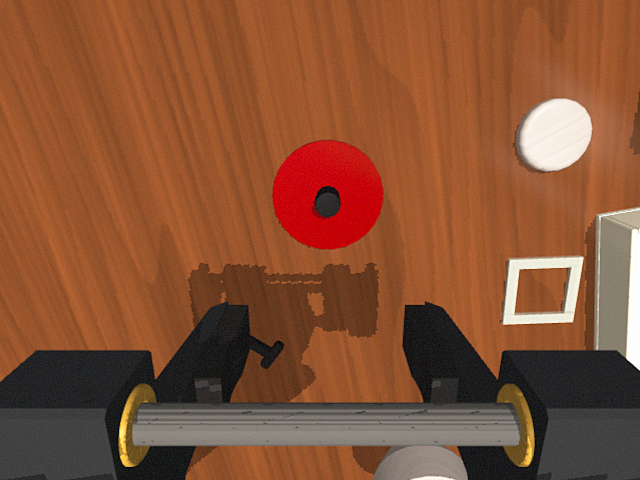

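The wrist view shows the cover centred at (327,194) with the knob at (328,203). That puts the disc centre at (0.494,0.2175), against (0.497,0.2146) from the two fixed cameras, so I'll take the mean and descend.

>>> carry_out(
  offset=[
    [0,0.0015,-0.05],
    [0,0,-0.05],
    [0,0,-0.05],
    [0,0,-0.035],
    [0,0,-0.02],
    [0,0,-0.012],
    [0,0,-0.005],
    [0,0,0],
  ],
  twist=[0,0,0,0,0,0,0,0],
)

```text
clock: 2.52
tool_pos: [0.497, 0.2164, 0.0171]
eef_rot: [-0.704, 0.065, -0.066, 0.704]
contact_force: [0.8, 0.1, 0.4]
opening: 0.681
```

>>> carry_out(
  offset=[
    [0,0,0],
    [0,0,0],
    [0,0,0],
    [0,0,0],
    [0,0,0],
    [0,0,0],
  ],
  twist=[0,0,0,0,0,0],
  grip=0.01,
  newtons=15,
)

```text
clock: 3.28
tool_pos: [0.497, 0.2159, 0.0169]
eef_rot: [-0.704, 0.066, -0.066, 0.704]
contact_force: [-0.6, 0.7, 2.2]
opening: 0.242
```

```bash
python3 w.py w2
```

```text
3.275 [0.49696965 0.21590424 0.01686755] xang -10.675025970077657 [ 0.  0. -1.] 0.021349763585093048 [-0.55245197  0.69187775  2.18366114]
red ((325.7545471191406, 310.49298095703125), (226.32028198242188, 246.87680053710938), 90.41355895996094) [0.49485346 0.21904359 0.01      ]
```

>>> carry_out(
  offset=[
    [0,0,0.005],
    [0,0,0.015],
    [0,0,0.035],
    [0,0,0.05],
    [0,0,0.05],
    [0,0,0.045],
    [0,0,0.023],
    [0,0,0],
  ],
  twist=[0,0,0,0,0,0,0,0],
)

```text
clock: 4.32
tool_pos: [0.4978, 0.2162, 0.242]
eef_rot: [-0.703, 0.064, -0.067, 0.705]
contact_force: [-0.0, -0.1, -0.9]
opening: 0.242
```

>>> carry_out(
  offset=[
    [0.003,-0.03,0],
    [0.003,-0.05,0],
    [0.003,-0.05,0],
    [0.003,-0.055,0],
    [0.003,-0.055,0],
    [0.003,-0.05,0],
    [0.003,-0.04,0],
    [0.0015,-0.023,0],
  ],
  twist=[0,0,0,0,0,0,0,0],
)

```text
clock: 5.32
tool_pos: [0.518, -0.1398, 0.2385]
eef_rot: [0.704, -0.068, 0.066, -0.704]
contact_force: [-0.4, -0.4, -0.2]
opening: 0.24
```

>>> carry_out(
  offset=[
    [0,0,0],
    [0,0,0],
  ],
  twist=[0,0],
)

```text
clock: 5.58
tool_pos: [0.5189, -0.1354, 0.239]
eef_rot: [-0.704, 0.066, -0.065, 0.705]
contact_force: [0.5, 0.7, -0.8]
opening: 0.248
```

```bash
python3 w.py w3
```

```text
5.575 [ 0.51890574 -0.13536078  0.23898948] xang -10.581254110091669 [-0.002  0.002 -1.   ] 0.02188510484103823 [ 0.48397438  0.6686538  -0.75567391]
red ((325.7982177734375, 309.4981689453125), (224.92002868652344, 246.60006713867188), 90.05497741699219) [ 0.49476503 -0.2459799   0.01      ]
```

View pics/w3.png

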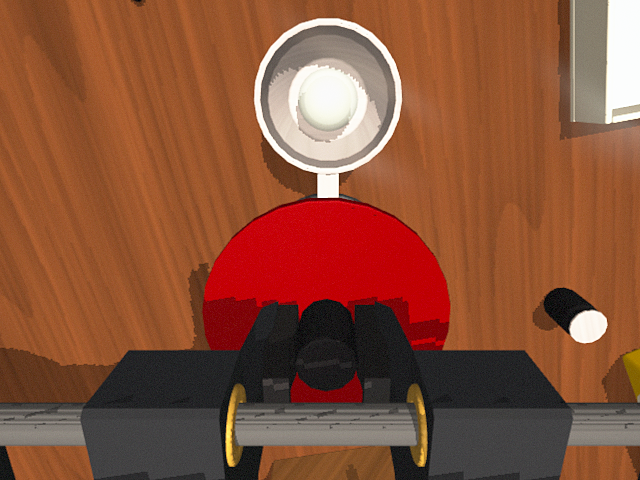

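The view shows the cup rim centred at about (328,96). The held cover is level, with its far edge at row 199. I'll project both edges onto their planes and fit circles.

```bash
cat > m3.py <<'E'
from h import *
from scipy.optimize import least_squares
p=np.load("pics/w3.npy",allow_pickle=True).item(); im=cv2.cvtColor(cv2.imread("pics/w3.png"),cv2.COLOR_BGR2RGB)
def circ(pts): 
    f=lambda s:np.hypot(pts[:,0]-s[0],pts[:,1]-s[1])-s[2]
    s=least_squares(f,[*pts.mean(0),.05],loss="soft_l1",f_scale=.0005); return s.x.round(4),np.std(f(s.x)).round(5)
c=cv2.convexHull(big(redmask(im)))[:,0]; c=c[c[:,1]<325]
for z in(.231,.234): print("cover",z,circ(np.array([plane(p,u,z)[:2] for u in c])))
h=cv2.cvtColor(im,cv2.COLOR_RGB2HSV); m=((h[...,1]<90)&(h[...,2]>110)).astype(np.uint8)*255
c=big(m,(240,5,420,185)); z_=np.zeros_like(m); cv2.drawContours(z_,[c],-1,255,-1)
z_=cv2.morphologyEx(z_,cv2.MORPH_OPEN,cv2.getStructuringElement(2,(61,61))); c=big(z_)[:,0]
print(cv2.fitEllipse(c))
for z in(.112,.115): print("cup",z,circ(np.array([plane(p,u,z)[:2] for u in c])))
t=camera_params("top");
E
python3 m3.py
```

```text
cover 0.231 (array([ 0.516 , -0.136 ,  0.0504]), np.float64(0.00019))
cover 0.234 (array([ 0.5163, -0.1344,  0.0494]), np.float64(0.00018))
((327.55999755859375, 95.63577270507812), (147.1482696533203, 155.49649047851562), 1.5867564678192139)
cup 0.112 (array([ 0.5323, -0.0528,  0.0451]), np.float64(0.00018))
cup 0.115 (array([ 0.5323, -0.0528,  0.0446]), np.float64(0.00018))
```

The wrist-relative shift (0.016, 0.082) agrees with the fixed-camera one (0.0164, 0.0835). I'll go over the cup, then lower.

>>> carry_out(
  offset=[
    [0.003,0.015,0],
    [0.006,0.03,0],
    [0.005,0.026,0],
    [0.0023,0.0115,0],
    [0,0,0],
    [0,0,-0.02],
    [0,0,-0.03],
    [0,0,-0.02],
  ],
  twist=[0,0,0,0,0,0,0,0],
)

```text
clock: 6.62
tool_pos: [0.535, -0.0561, 0.1688]
eef_rot: [0.704, -0.067, 0.066, -0.704]
contact_force: [0.7, 0.9, -0.5]
opening: 0.245
```

>>> carry_out(
  offset=[
    [0,0,-0.01],
    [0,0,-0.005],
    [0,0,0],
    [0,0,0],
  ],
  twist=[0,0,0,0],
)

```text
clock: 7.12
tool_pos: [0.5362, -0.0548, 0.1554]
eef_rot: [-0.704, 0.065, -0.066, 0.704]
contact_force: [-0.2, 0.7, -1.0]
opening: 0.244
```

```bash
python3 w.py w4
python3 - <<'E'
from h import *
cv2.imwrite("pics/s4.png",cv2.resize(snapshot("scene")[200:350,180:340],None,fx=4,fy=4,interpolation=cv2.INTER_CUBIC)[:,:,::-1])
E
```

```text
7.125 [ 0.53618975 -0.05475411  0.15540003] xang -10.682271147418437 [ 0.001 -0.    -1.   ] 0.02149551645174795 [-0.22397761  0.73750495 -0.95171577]
red ((325.7955322265625, 309.7242736816406), (224.54766845703125, 246.8016815185547), 90.01591491699219) [ 0.52063564 -0.12283608  0.01      ]
```

View pics/s4.png

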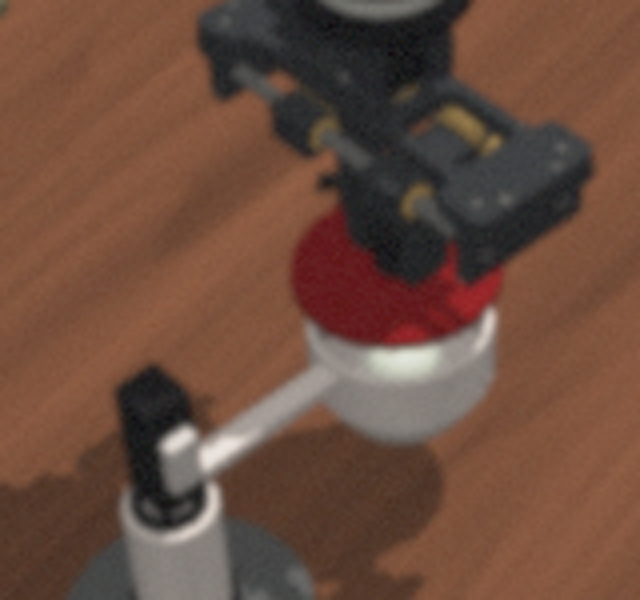

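The cover hovers over the cup, aligned. I'll make a small correction and lower it.

>>> carry_out(
  offset=[
    [-0.001,0.0015,-0.005],
    [0,0,-0.006],
    [0,0,-0.006],
    [0,0,-0.005],
    [0,0,-0.004],
    [0,0,0],
    [0,0,0],
  ],
  twist=[0,0,0,0,0,0,0],
)

```text
clock: 8.1
tool_pos: [0.5348, -0.0532, 0.1288]
eef_rot: [0.704, -0.066, 0.066, -0.704]
contact_force: [0.2, 0.5, -0.7]
opening: 0.245
```

>>> carry_out(
  offset=[
    [0,0,-0.002],
    [0,0,-0.001],
    [0,0,0],
  ],
  twist=[0,0,0],
)

```text
clock: 8.48
tool_pos: [0.5347, -0.0531, 0.1257]
eef_rot: [-0.704, 0.066, -0.066, 0.704]
contact_force: [-0.4, -0.5, -0.7]
opening: 0.236
```

>>> carry_out(
  offset=[
    [0,0,-0.001],
    [0,0,-0.001],
    [0,0,0],
  ],
  twist=[0,0,0],
)

```text
clock: 8.85
tool_pos: [0.535, -0.0528, 0.1247]
eef_rot: [-0.704, 0.065, -0.066, 0.704]
contact_force: [-1.8, 1.6, 9.4]
opening: 0.243
```

There is 9.4 N of contact at TCP z = 0.1247. The seated height is about 0.125, while a ring caught on the rim would stop near 0.131. So I'll release and rise.

>>> carry_out(
  offset=[
    [0,0,0.001],
    [0,0,0],
    [0,0,0],
    [0,0,0],
    [0,0,0],
  ],
  twist=[0,0,0,0,0],
  grip=0.055,
)

```text
clock: 9.48
tool_pos: [0.5346, -0.0531, 0.1246]
eef_rot: [0.704, -0.066, 0.066, -0.704]
contact_force: [0.1, 0.3, -0.8]
opening: 0.619
```

>>> carry_out(
  offset=[
    [0,0,0.01],
    [0,0,0.03],
    [0,0,0.04],
    [0,0,0.03],
    [-0.005,-0.025,0],
    [-0.008,-0.045,0],
    [-0.005,-0.03,0],
    [0,0,0],
  ],
  twist=[0,0,0,0,0,0,0,0],
)

```text
clock: 10.48
tool_pos: [0.5159, -0.1561, 0.2355]
eef_rot: [0.704, -0.067, 0.068, -0.703]
contact_force: [-0.0, 0.7, 0.7]
opening: 0.62
```

>>> carry_out(
  offset=[
    [-0.003,-0.02,0],
    [0,0,0],
    [0,0,0],
  ],
  twist=[0,0,0],
)

```text
clock: 10.85
tool_pos: [0.5141, -0.1713, 0.2348]
eef_rot: [-0.704, 0.065, -0.065, 0.705]
contact_force: [-0.7, 0.3, 0.1]
opening: 0.627
```

```bash
python3 w.py w5
python3 - <<'E'
from h import *
i=cv2.imread("pics/w5.png"); s=snapshot("scene")[:,:,::-1]; cv2.imwrite("pics/s5full.png",s)
o=np.zeros((440,800,3),np.uint8); o[:330,:440]=cv2.resize(i,(440,330)); o[:440,445:]=cv2.resize(s[250:374,190:290],(355,440),interpolation=cv2.INTER_CUBIC)
cv2.imwrite("pics/c5.png",o)
E
```

```text
10.85 [ 0.5141058  -0.171331    0.23484082] xang -10.570993768260374 [ 0.     0.001 -1.   ] 0.05525825891948101 [-0.74668032  0.34098688  0.07088981]
red ((323.0080261230469, 26.184581756591797), (178.3124542236328, 198.30316162109375), 179.9568634033203) [ 0.53464748 -0.03396023  0.01      ]
```

View pics/c5.png

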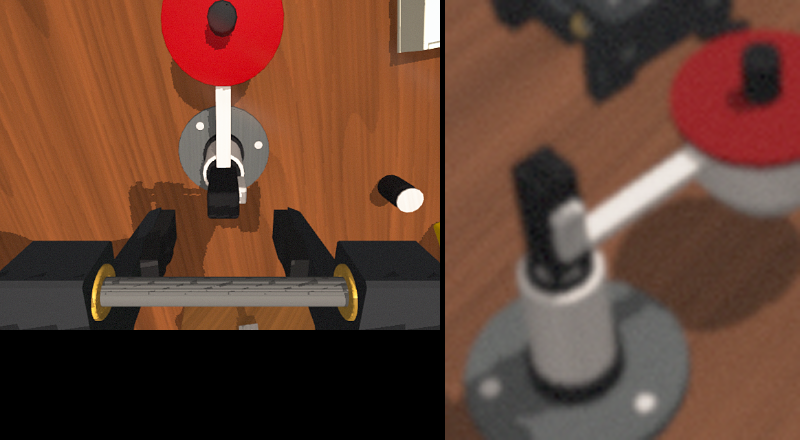

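The cover is lying flat on the cup. The grip's top face is at about (324,300) in the wrist picture, with the button on the right (+x). I'll cross-check the numbers.

Run:
```python
from h import *
p=np.load("pics/w5.npy",allow_pickle=True).item()
print("grip",plane(p,(324.4,299.6),.172))
s=cv2.cvtColor(cv2.imread("pics/s5full.png"),cv2.COLOR_BGR2RGB); P=camera_params("scene")
e=cv2.fitEllipse(cv2.convexHull(big(redmask(s)))); print(e,plane(P,e[0],.119), proj(P,[.535,-.053,.121]))
```

```text
grip [ 0.50699273 -0.19045336  0.172     ]
((278.879638671875, 276.7873229980469), (38.34776306152344, 52.50899887084961), 87.93971252441406) [ 0.5344868  -0.05445854  0.119     ] [279.5249797  275.71774863]
```

>>> carry_out(
  offset=[
    [-0.0033,-0.0195,0],
    [0,0,-0.02],
    [0,0,-0.035],
    [0,0,-0.03],
    [0,0,-0.02],
    [0,0,-0.011],
    [0,0,0],
    [0,0,0],
  ],
  twist=[0,0,0,0,0,0,0,0],
)

```text
clock: 11.95
tool_pos: [0.511, -0.1926, 0.1195]
eef_rot: [0.704, -0.065, 0.066, -0.704]
contact_force: [-0.4, 0.1, 0.7]
opening: 0.621
```

>>> carry_out(
  offset=[
    [0,0,0],
    [0,0,0],
    [0,0,0],
    [0,0,0],
    [0,0,0],
    [0,0,0],
  ],
  twist=[0,0,0,0,0,0],
  grip=0.015,
  newtons=35,
)

```text
clock: 12.7
tool_pos: [0.5097, -0.1925, 0.1191]
eef_rot: [-0.704, 0.066, -0.065, 0.704]
contact_force: [-3.3, 0.7, 5.2]
opening: 0.293
```

```bash
python3 w.py w6
python3 - <<'E'
from h import *
i=cv2.imread("pics/w6.png"); s=snapshot("scene")[:,:,::-1]
o=np.zeros((440,800,3),np.uint8); o[:330,:440]=cv2.resize(i,(440,330)); o[:440,445:]=cv2.resize(s[250:374,190:290],(355,440),interpolation=cv2.INTER_CUBIC)
cv2.imwrite("pics/c6.png",o)
E
```

```text
12.7 [ 0.50967493 -0.19253033  0.1191378 ] xang -10.679681714394198 [-0.001  0.    -1.   ] 0.025798789822079542 [-3.34184273  0.73398341  5.22282721]
red ((320.59454345703125, -132.58462524414062), (347.3381042480469, 417.7115478515625), 178.32858276367188) [ 0.53992826 -0.00309559  0.01      ]
```

View pics/c6.png

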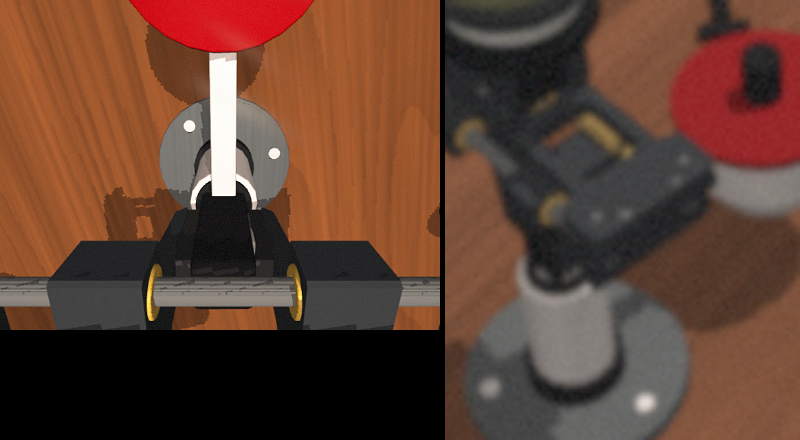

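The grip and button sit squarely between the pads, and the cover is still seated. I'll pull 6 mm first and watch the force.

>>> carry_out(
  offset=[
    [0,0,0.002],
    [0,0,0.002],
    [0,0,0.002],
    [0,0,0],
    [0,0,0],
  ],
  twist=[0,0,0,0,0],
)

```text
clock: 13.42
tool_pos: [0.5097, -0.1925, 0.1246]
eef_rot: [-0.704, 0.066, -0.065, 0.704]
contact_force: [-3.4, 0.5, -3.2]
opening: 0.292
```

The mast moved 5.5 mm at low force, so it is unlatched. Continuing.

>>> carry_out(
  offset=[
    [0,0,0.003],
    [0,0,0.006],
    [0,0,0.008],
    [0,0,0.008],
    [0,0,0.006],
    [0,0,0.003],
    [0,0,0],
    [0,0,0],
  ],
  twist=[0,0,0,0,0,0,0,0],
)

```text
clock: 14.42
tool_pos: [0.5098, -0.1925, 0.1592]
eef_rot: [-0.704, 0.066, -0.065, 0.704]
contact_force: [-5.5, 0.8, -4.2]
opening: 0.29
```

>>> carry_out(
  offset=[
    [0,0,0.003],
    [0,0,0.003],
    [0,0,0.003],
    [0,0,0.003],
    [0,0,0.003],
    [0,0,0.003],
    [0,0,0],
    [0,0,0],
  ],
  twist=[0,0,0,0,0,0,0,0],
)

```text
clock: 15.42
tool_pos: [0.5099, -0.1925, 0.1769]
eef_rot: [-0.704, 0.066, -0.065, 0.704]
contact_force: [-4.5, -0.5, -4.3]
opening: 0.296
```

```bash
cat > rise.py <<'E'
from h import *
s=snapshot("scene"); t=snapshot("top"); P=camera_params("scene"); T=camera_params("top"); st=get_state()
e=cv2.fitEllipse(cv2.convexHull(big(redmask(s)))); print("scene",e)
K=P["camera_matrix"]; f=lambda d:proj(P,[.535,-.0535,.120+d])
print("tcp rise",st["tool_pos"][2]-.1191,"opening mm",st["opening"]*88.1,"F",st["contact_force"].round(1))
d=np.linspace(-.01,.11,241); print("cover rise by row",d[np.argmin([abs(f(x)[1]-e[0][1]) for x in d])], "col exp",f(st["tool_pos"][2]-.1191)[0])
cv2.imwrite("pics/rise.png",s[:,:,::-1])
E
python3 rise.py
```

```text
scene ((278.0718688964844, 255.3234100341797), (38.11014175415039, 54.36500549316406), 86.70702362060547)
tcp rise 0.05778776263985659 opening mm 25.98030923230741 F [-5.2  1.  -4.5]
cover rise by row 0.0555 col exp 278.233111306054
```

The cover has risen with the tool, about 57 mm after baseline correction, so there's no slip. On to the second stop.

>>> carry_out(
  offset=[
    [0,0,0.003],
    [0,0,0.005],
    [0,0,0.006],
    [0,0,0.006],
    [0,0,0.005],
    [0,0,0.003],
    [0,0,0.002],
    [0,0,0],
  ],
  twist=[0,0,0,0,0,0,0,0],
  newtons=45,
)

```text
clock: 16.52
tool_pos: [0.5099, -0.1925, 0.2071]
eef_rot: [-0.704, 0.066, -0.065, 0.704]
contact_force: [-6.2, 0.0, -5.5]
opening: 0.293
```

>>> carry_out(
  offset=[
    [0,0,0.0015],
    [0,0,0.0015],
    [0,0,0.0015],
    [0,0,0.0015],
    [0,0,0],
    [0,0,0],
  ],
  twist=[0,0,0,0,0,0],
)

```text
clock: 17.27
tool_pos: [0.5099, -0.1925, 0.213]
eef_rot: [-0.704, 0.066, -0.065, 0.704]
contact_force: [-5.5, 0.4, -5.9]
opening: 0.294
```

Risen 93.9 mm. I'll creep onto the hard stop.

>>> carry_out(
  offset=[
    [0,0,0.001],
    [0,0,0.001],
    [0,0,0],
    [0,0,0],
  ],
  twist=[0,0,0,0],
)

```text
clock: 17.77
tool_pos: [0.5098, -0.1925, 0.2147]
eef_rot: [-0.704, 0.066, -0.065, 0.704]
contact_force: [-4.8, -0.1, -6.6]
opening: 0.296
```

>>> carry_out(
  offset=[
    [0,0,0.001],
    [0,0,0.001],
    [0,0,0],
    [0,0,0],
  ],
  twist=[0,0,0,0],
)

```text
clock: 18.27
tool_pos: [0.5097, -0.1924, 0.2154]
eef_rot: [-0.704, 0.067, -0.065, 0.704]
contact_force: [-2.4, -1.1, -25.5]
opening: 0.291
```

Hard stop reached: the force jumped to 25 N and the rise is 96 mm. I'll ease off slightly, hold, and verify.

>>> carry_out(
  offset=[
    [0,0,-0.0005],
    [0,0,0],
    [0,0,0],
    [0,0,0],
    [0,0,0],
    [0,0,0],
    [0,0,0],
    [0,0,0],
  ],
  twist=[0,0,0,0,0,0,0,0],
)

```text
clock: 19.27
tool_pos: [0.5098, -0.1924, 0.2154]
eef_rot: [-0.704, 0.066, -0.065, 0.704]
contact_force: [-2.0, -1.5, -27.0]
opening: 0.292
```

```bash
python3 rise.py
```

```text
scene ((277.19757080078125, 239.67575073242188), (38.259605407714844, 55.89286422729492), 88.68090057373047)
tcp rise 0.09629171435907484 opening mm 25.46080252374694 F [ -3.2  -0.9 -26.8]
cover rise by row 0.09400000000000001 col exp 277.4163300988538
```

View pics/rise.png

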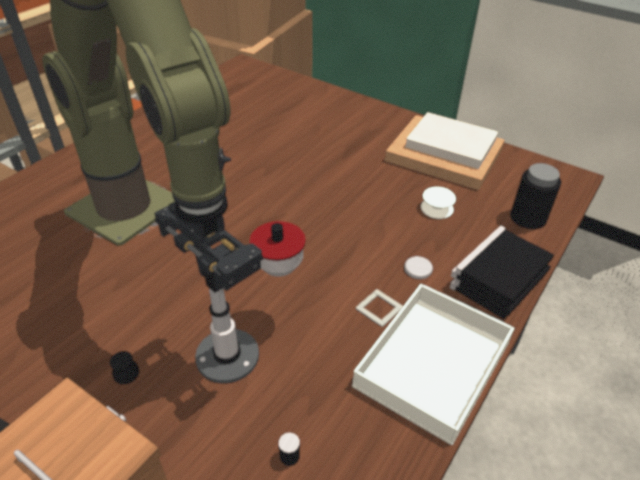

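The view shows the mast with both sections out, the cover level on the cup at (277,240), and the bystanders unmoved. Handing in.

```bash
python3 -c "
from plant import *
print(job.finish_job())"
```

```text
the job is handed in; nothing more can be done
None
```

I set the cover on the safelight and let go of it. Then I squeezed the grip and button and drew the mast past its first stop to the second. I handed the job in at about 19 s, still holding it there with the grip set to 45 N.

**Last checks that agreed:**
- **Mast:** The tool had risen 96 mm, with a steady pull of about 27 N against the hard stop.
- **Cover:** The cover in the scene camera had risen about 94 mm. That is about 96 mm after correcting for the offset seen with the mast down, so the grip did not slip. The cover still looked seated and level, and the bystanders in view were where they started.

**What disagreed or was not measured:**
- **Wrist camera:** It read about 3 mm low in x compared with the fixed cameras. I allowed for this when placing the cover and gripping the mast.
- **Grip opening:** It read about 26 mm, where 28 mm was expected with the button in. The button's travel was not measured directly, but the mast unlatched and moved freely.
- **Pull before the stop:** The force read 3 to 7 N on the way up, lower than the stated 7 to 10 N for the second section. The force reading was already about 5 N off before I pulled.

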